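# Set up the shadow-projection experiment

### The arm

A 6-joint arm with a two-finger parallel gripper is mounted at the origin on the work surface. World frame = base frame: x ahead of the robot, y to its left, z up, the work surface at z = 0. Lengths are in m, angles in rad, forces in N, time in s.
With the tool pointing down it reaches from about 0.4 to 0.825 m from the base axis. Payload 7 kg.
Tool frame: the origin (TCP) lies at the very end of the fingers, on their centre line; the grasp point (between the pads) lies 19 mm behind it; x points along the fingers, y is the direction in which the jaws open and shut, and the axes are right-handed (so a half turn about x gives the same grasp; the last joint's range is limited). The gripper opens to 88 mm and grips with 3 to 60 N. Pads are 19 mm wide; open, the fingers measure 130 mm over their backs; the gripper's body (78 mm by 193 mm) begins 47 mm behind the grasp point.
Start: joints at [1.617, 0.359, 0.012, 0, -1.224, -0.288], TCP at [0.162, 0.655, 0.227] pointing down, gripper open.
Joint ranges: [-3.07, 3.07], [-1.43, 2.12], [-1.02, 1.25], [-3.03, 1.67], [-3.05, -0], [-3.03, 3.03]. Speed limits (rad/s): [2.39, 2.39, 3.01, 3.14, 3.14, 3.14].

### API

Orientations are given as [roll, pitch, yaw] about the fixed x, y, z axes, in that order (R = Rz(yaw) Ry(pitch) Rx(roll)).
In Python, from station import arm gives the robot as it stands.
- The arm moves only by the shell command python3 -m inch 'ROWS' [OPENING] [FORCE]. ROWS is text: rows parted by semicolons, each of 6 numbers parted by spaces: the shift along the world's x, y, z in units of 30 mm (1.0 is 30 mm), then the turn, a rotation vector about the world's x, y, z in units of 5 degrees (1.0 is 5 degrees). In form: dx dy dz wx wy wz; .... A call has 1 to 12 rows; each row shifts and turns the commanded pose from where the row before left it; what a row does not reach is not made up. A row lasts 1/8 s, in which the tool goes at most 62.5 mm and 10.7 degrees, less where a joint would pass 70% of its speed; a pose out of reach is approached as far as the arm can. A call is refused whole if a number of a shift passes 1 or a number of a turn 1, either way. A call with a gripper value outside its range is refused whole. OPENING is the opening, from 0 (shut) to 1 (fully open), set as the call begins (- or left out, the last holds). The fingers move at their own pace and stop on an object; FORCE is the grip in N (left out, the last holds). Time passes only in rows, so rows that do not move let the fingers close. It gives the time, the measured TCP pose, the force and the opening at its end, in the units of the state.
- arm.get_state(): the state, without advancing time (a new reading comes with each control period).
- arm.grab_frame(name): name is "side" or "top" or "wrist"; returns a dict with "frame" (420x560x3 uint8, red, green, blue), "range_z" (420x560 float32, m along the optical axis (not along the pixel's ray), 0 where there is no reading), "mtx" (3x3 intrinsics, pixels), "dist_coeffs" ([k1, k2, p1, p2, k3] as OpenCV has them; the pictures are not rectified), "pose" (4x4, takes a point from camera to world coordinates). Camera axes: x right, y up, looking along -z (the intrinsics and any distortion apply to the point x, -y, -z); pixel columns grow to the right and rows downward; lengths in m; the calibration is good to about 2 mm. A picture is of the moment at which its call begins.
- arm.job_done(): hands the job in, once; it reports no verdict.
Trained networks look in a picture, given as the dict that the camera call returned (one of the last four; its "shot" number tells which), for a name from the list of things; names that differ only in an ending like _2 or _b are one class to them, and where a whole thing is asked for, a point or a joint stands for the part that bears it (a point fixed in the world has none). Each returns a list of dicts, best first, with "confidence" (0 to 1); they miss things now and then, are a little off and sometimes report something else, mostly with a low value. They report only what shows in the picture. A call takes as long as a camera call. They do not tell look-alikes from the thing itself.
- arm.search_frame(picture, target): "extent" ([centre column, centre row, width, height] as shares, 0 to 1, of the picture: columns of its width, rows of its height, round what is visible of it).
- arm.masks_of(picture, target): "mask" (420x560 bool, what is visible of it) and "extent" ([centre column, centre row, width, height] as shares, 0 to 1, of the picture: columns of its width, rows of its height, round what is visible of it).
- arm.place_of(picture, target): "position" ([column, row] as shares, 0 to 1, of the picture: columns of its width, rows of its height: a listed point, or the origin of a listed thing).
The state is a dict: "t": time; "q": joint angles; "qd": joint speeds; "joint_efforts": joint torques, N m; "eef_pos": TCP position; "ee_rot": TCP orientation; "force": force on the tool from outside, world axes, zero at the start; "moment": the same for the moment, N m; "width": finger opening in m.
Only numpy, scipy, OpenCV 4.12 (cv2) and the standard library are available. Lean on these libraries where they do the work, as an engineer would, in place of code of your own. Each camera call takes 0.05 s, during which the arm holds its last target. There are 200 camera calls.

### The job

Set up the shadow experiment on the optical bench between the lamp and the screen: stand the aperture plate on the cross line next to the lamp, the lens on the middle cross line, and the pedestal on the cross line next to the screen, each centred on the bench's middle line, with the plate and the lens square across the bench so that light from the lamp passes through them; then set the brass figure, point up, on the centre of the pedestal's top. Do not tip anything over, and leave the mirror and the wire spool where they are.

Things in the scene. Friction and masses are not known exactly. Their poses are not given: they have to be found in the camera images.
- bench: The optical bench: a fixed board of pale wood, 540 x 100 x 12 mm thick, lying crosswise before the robot. Origin: centre of its underside; y along its length, z up, its top at z = 12 mm. A thin dark line runs along the middle of its top (x = 0); three dark cross lines mark the stations at y = -110, 0 and +110 mm.
- lamp: The lamp, fixed on the bench: a clear glass bulb 60 mm across on a wooden block 70 x 60 x 30 mm, 125 mm tall in all. It stands on the bench's middle line 220 mm from the bench's centre, at either end (bench y = +220 or -220 mm). Origin: centre of its underside, on the bench's top.
- screen: The screen, fixed on the bench at the end opposite the lamp, 220 mm from the bench's centre: an upright white panel 100 mm wide, 6 mm thick, its top 135 mm above the bench's top, on a black foot 80 x 50 x 20 mm. Origin at the centre of its underside, on the bench's top.
- aperture_mid (a point): Aperture plate, loose, 0.22 kg: upright square black plate, 64 wide (x), 8 thick (y), from 20 to 90 mm above its underside, with a 12 mm square hole 62 mm up, on a dark rectangular metal foot 56 (x) x 46 (y) x 20 high. Grip it across the 8 mm. Point: its centre, in the plate's mid-plane, 45 mm above its underside. z up; light passes along y, either way.
- lens_mid (a point): Lens, loose, 0.2 kg: upright round glass in a black ring, 56 mm across, 10 thick (y), centred 60 mm above its underside (top at 88), on a short stem and a round dark metal foot 54 across, 20 high. Grip it across the 10 mm. Point: in the ring's mid-plane, over the foot's centre, 44 mm above its underside. z up; light passes along y, either way.
- pedestal_mid (a point): The pedestal, loose (about 0.17 kg): a plain upright aluminium cylinder 40 mm across and 50 mm tall, with a flat top bearing a dark disc. This point is its centre, 25 mm above its underside; z up.
- pointer_mid (a point): The brass shadow figure, loose (about 0.12 kg): an upright cylinder 26 mm across and 32 mm tall with a cone on it that ends in a point 50 mm above the underside. This point is its centre, 25 mm above its underside; z up.
- mirror_mid (a point): A mirror that is not needed, loose, among the other things: a metal plate 50 mm wide, leaning back, on a wooden block 70 x 55 x 25 mm; about 77 mm tall in all. This point is on its middle axis 38 mm above its underside.
- spool_mid (a point): A spool of copper wire that is not needed, loose, beyond one end of the bench: 52 mm across, 45 mm tall. This point is its centre, 22.5 mm above its underside.
Not all that is in view belongs to the job. Leave any green look-alike of the part that bears aperture_mid alone.

How it is judged:
By the outcome, as a careful person would: the job done as asked, in the order asked, and still so for the second after the job is handed in, with the robot touching nothing.
It also fails if it takes over 104 s, if anything falls off the work surface, if the arm or the gripper's body presses on something with over 40 N, if the wrist force passes 120 N, or if a joint passes its speed limit or range.

## Working session

There is one attempt and no reset: what is moved stays moved. The work goes in short steps, Python scripts to look and compute and a shell command to move; the robot and the scene stay as the last step left them, time stands still between calls to the robot, and variables do not carry over. Pictures are saved under pics/ and viewed, about 12 in all and at most 16, crops included, and the job is handed in when it is done.

```bash
ls; mkdir -p pics; cat > h.py <<'E'
import numpy as np, cv2
from station import arm
def ray(p,uv):
    n=cv2.undistortPoints(np.array([[uv]],float),np.array(p["mtx"],float),np.array(p["dist_coeffs"],float))[0,0]
    return np.array([n[0],-n[1],-1.0])
def at_z(p,uv,z):
    T=np.array(p["pose"]);d=T[:3,:3]@ray(p,uv);o=T[:3,3]
    return o+d*(z-o[2])/d[2]
def cloud(p,mask=None):
    r=p["range_z"];ok=r>0
    if mask is not None: ok&=mask
    v,u=np.nonzero(ok)
    n=cv2.undistortPoints(np.stack([u,v],1).astype(float)[:,None],np.array(p["mtx"],float),np.array(p["dist_coeffs"],float))[:,0]
    z=r[v,u];c=np.stack([n[:,0]*z,-n[:,1]*z,-z],1);T=np.array(p["pose"])
    return c@T[:3,:3].T+T[:3,3]
def save(p,name,crop=None,s=1):
    f=p["frame"][:,:,::-1]
    if crop: f=f[crop[1]:crop[3],crop[0]:crop[2]]
    cv2.imwrite("pics/"+name,cv2.resize(f,None,fx=s,fy=s,interpolation=cv2.INTER_CUBIC))
E
python3 - <<'E'
from h import *
s=arm.get_state();print(s["t"],s["eef_pos"],s["ee_rot"],s["width"])
H={"aperture_mid":.045,"lens_mid":.044,"pedestal_mid":.025,"pointer_mid":.025,"mirror_mid":.038,"spool_mid":.0225,"bench":0,"lamp":.012,"screen":.012}
for n in ("top","side"):
    p=arm.grab_frame(n);save(p,n+"1.png",s=1.4)
    print(n,np.round(np.array(p["pose"]),2).tolist())
    for k,z in H.items():
        for d in arm.place_of(p,k)[:3]:
            uv=np.array(d["position"])*[560,420];print(k,round(d["confidence"],2),uv.round(0),at_z(p,uv,z).round(3))
E
```

```text
pics
0.0 [0.16154402 0.65488903 0.22562748] [ 1.65947064  1.56915757 -1.72402624] 0.08783961044269831
top [[0.03, 1.0, -0.09, 0.41], [-1.0, 0.03, -0.0, 0.03], [0.0, 0.09, 1.0, 1.12], [0.0, 0.0, 0.0, 1.0]]
aperture_mid 0.91 [349. 291.] [ 0.313 -0.157  0.045]
aperture_mid 0.63 [350. 245.] [ 0.429 -0.158  0.045]
lens_mid 0.94 [171. 233.] [0.447 0.299 0.044]
pedestal_mid 0.69 [232. 246.] [0.418 0.145 0.025]
pointer_mid 0.6 [400. 241.] [ 0.444 -0.292  0.025]
mirror_mid 0.68 [294. 238.] [ 0.444 -0.014  0.038]
spool_mid 0.59 [126. 171.] [0.608 0.436 0.022]
bench 0.63 [274. 173.] [0.618 0.042 0.   ]
lamp 0.7 [197. 177.] [0.598 0.245 0.012]
screen 0.68 [233. 244.] [0.425 0.144 0.012]
screen 0.64 [361. 172.] [ 0.625 -0.19   0.012]
side [[0.94, 0.23, -0.25, 0.19], [-0.34, 0.6, -0.72, -0.84], [-0.01, 0.77, 0.64, 0.84], [0.0, 0.0, 0.0, 1.0]]
aperture_mid 0.6 [283. 278.] [ 0.43  -0.167  0.045]
aperture_mid 0.58 [233. 288.] [ 0.318 -0.157  0.045]
lens_mid 0.69 [235. 163.] [0.451 0.302 0.044]
pedestal_mid 0.79 [239. 204.] [0.415 0.14  0.025]
pointer_mid 0.57 [314. 323.] [ 0.453 -0.289  0.025]
pointer_mid 0.35 [274. 137.] [0.615 0.426 0.025]
mirror_mid 0.7 [264. 239.] [ 0.432 -0.029  0.038]
spool_mid 0.57 [272. 136.] [0.612 0.439 0.022]
spool_mid 0.48 [240. 200.] [0.423 0.155 0.022]
bench 0.56 [323. 217.] [0.615 0.035 0.   ]
lamp 0.83 [286. 168.] [0.598 0.265 0.012]
screen 0.96 [372. 268.] [ 0.644 -0.184  0.012]
```

View pics/top1.png

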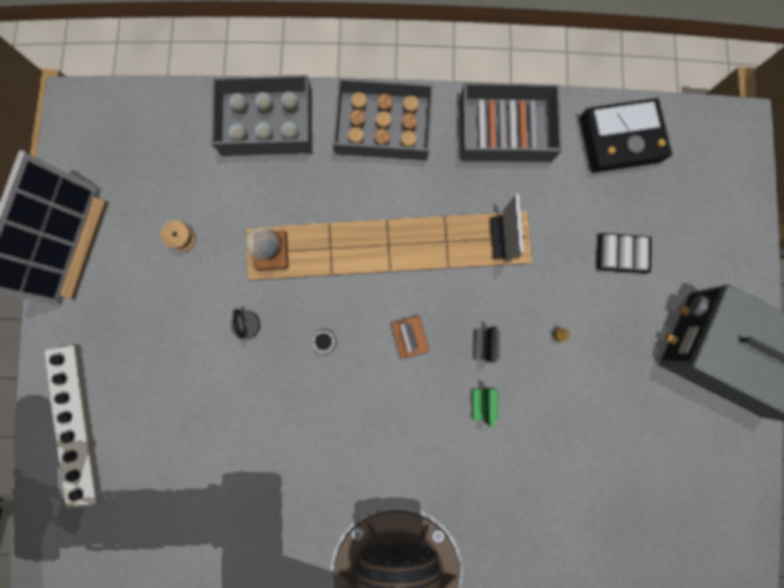

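View pics/side1.png

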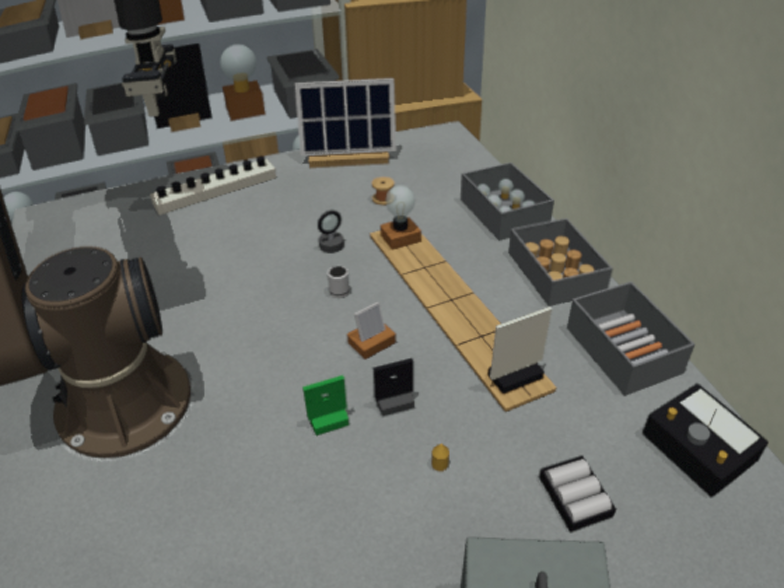

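Top view: lamp at the +y end, bench centre ≈(389,246). Aperture candidates: black plate (485,343) and green plate (485,405). The black one matches the description ("black plate, dark metal foot"); the green one is the decoy. I'll confirm this in a crop and measure precisely.

```bash
cat >> h.py <<'E'
def obj(p,name,zlo,zhi,near=None,nb=.05):
    out=[]
    for d in arm.masks_of(p,name):
        c=cloud(p,d["mask"]);c=c[(c[:,2]>zlo)&(c[:,2]<zhi)]
        if near is not None: c=c[np.hypot(*(c[:,:2]-near).T)<nb]
        if len(c)<8: continue
        (x,y),(a,b),t=cv2.minAreaRect((c[:,:2]*1000).astype(np.float32))
        if a<b: a,b,t=b,a,t+90
        out.append((round(d["confidence"],2),len(c),round(x,1),round(y,1),'sz',round(a,1),round(b,1),'longdir',round((t+90)%180-90,1),'zmax',round(c[:,2].max(),3)))
    return out
def bench(p):
    hsv=cv2.cvtColor(p["frame"],cv2.COLOR_RGB2HSV)
    m=(hsv[...,0]>8)&(hsv[...,0]<28)&(hsv[...,1]>70)&(hsv[...,2]>90)
    c=cloud(p,m);c=c[(abs(c[:,2]-.012)<.006)&(abs(c[:,0]-.615)<.12)&(abs(c[:,1]-.04)<.32)]
    print('bench',len(c),c[:,2].mean(),cv2.minAreaRect((c[:,:2]*1000).astype(np.float32)))
E
python3 - <<'E'
from h import *
for n in ("top","side"):
    p=arm.grab_frame(n);bench(p)
    print(n)
    for k,lo,hi in (("aperture_mid",.04,.1),("lens_mid",.05,.1),("pedestal_mid",.04,.07),("pointer_mid",.01,.06),("mirror_mid",.01,.1),("spool_mid",.03,.06),("lamp",.02,.042),("screen",.06,.16)):
        for o in obj(p,k,lo,hi):print(k,*o)
    if n=="side": save(p,"ap.png",(200,230,340,350),4)
E
```

```text
bench 5819 0.013114626691910668 ((610.8496704101562, 33.16825866699219), (100.41554260253906, 538.2699584960938), 5.19133186340332)
top
aperture_mid 0.67 171 428.0 -154.5 sz 62.1 9.1 longdir -1.2 zmax 0.095
aperture_mid 0.61 180 318.1 -152.9 sz 64.6 8.9 longdir 3.5 zmax 0.097
lens_mid 0.7 125 451.0 298.1 sz 50.3 10.0 longdir 12.7 zmax 0.092
pedestal_mid 0.71 193 423.8 143.6 sz 37.7 35.5 longdir -87.9 zmax 0.057
pointer_mid 0.52 75 449.9 -292.1 sz 21.9 21.5 longdir 57.6 zmax 0.051
pointer_mid 0.3 239 450.2 295.2 sz 51.2 48.6 longdir -42.1 zmax 0.059
mirror_mid 0.93 572 437.2 -12.6 sz 70.0 55.2 longdir 17.4 zmax 0.082
spool_mid 0.8 292 614.6 430.4 sz 48.5 48.4 longdir -2.0 zmax 0.053
screen 0.65 448 630.7 -184.6 sz 101.7 7.5 longdir 4.8 zmax 0.152
bench 3935 0.013743084587507956 ((610.3287963867188, 31.16400146484375), (102.41236877441406, 540.60498046875), 5.32731819152832)
side
aperture_mid 0.94 568 318.4 -156.2 sz 65.1 12.8 longdir 1.9 zmax 0.095
lens_mid 0.72 179 452.4 293.4 sz 52.4 10.9 longdir 9.9 zmax 0.091
pedestal_mid 0.87 147 423.6 141.5 sz 39.9 36.7 longdir 42.9 zmax 0.056
pointer_mid 0.61 170 613.3 428.5 sz 54.3 43.3 longdir 53.7 zmax 0.054
pointer_mid 0.48 182 447.5 -298.5 sz 25.9 18.5 longdir -48.8 zmax 0.051
mirror_mid 0.83 779 438.0 -13.6 sz 72.1 56.5 longdir 17.7 zmax 0.081
spool_mid 0.69 134 612.4 429.8 sz 54.8 48.0 longdir 70.1 zmax 0.054
lamp 0.63 196 589.2 319.6 sz 207.5 74.8 longdir -89.3 zmax 0.042
screen 0.65 1150 630.0 -186.9 sz 102.6 10.4 longdir 5.2 zmax 0.152
```

View pics/ap.png

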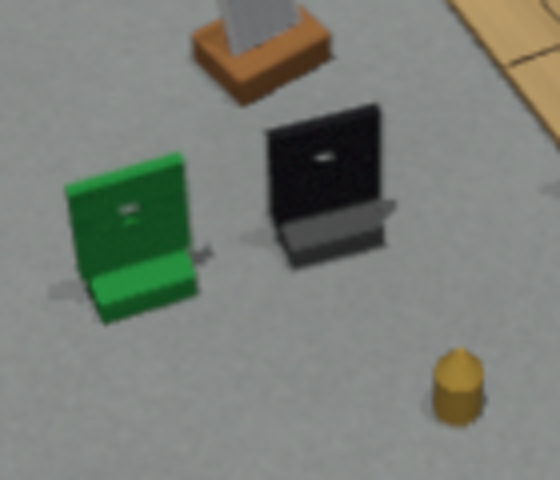

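Confirmed: the black plate with the dark foot is at crop (325,165), and the green one is at (130,235). Moving toward the lens for a wrist view.

```bash
python3 -m inch '0.8 -1 0.2 0 0 0;0.8 -1 0.2 0 0 0;0.8 -1 0.2 0 0 0;0.8 -1 0.2 0 0 0;0.8 -1 0.2 0 0 0;0.8 -1 0.2 0 0 0;0.8 -1 0.2 0 0 0;0.8 -1 0.2 0 0 0;0.8 -1 0.2 0 0 0;0.8 -1 0.2 0 0 0;0.8 -1 0 0 0 0;0 0 0 0 0 0' 1 20
cat >> h.py <<'E'
from scipy.spatial.transform import Rotation as Ro
def tool():
    s=arm.get_state();R=Ro.from_euler('xyz',s["ee_rot"]).as_matrix()
    print('t %.1f'%s["t"],'tcp',(np.array(s["eef_pos"])*1000).round(1),'x',R[:,0].round(3),'y',R[:,1].round(3),'jawdeg %.1f'%np.degrees(np.arctan2(R[1,1],R[0,1])),'q6 %.2f'%s["q"][5],'w %.1f'%(s["width"]*1000),'F',np.round(s["force"],1))
E
python3 - <<'E'
from h import *
tool();p=arm.grab_frame("wrist");save(p,"w1.png",s=1.4);print(np.array(p["pose"]).round(3).tolist())
for k,lo,hi in (("lens_mid",.05,.1),("pedestal_mid",.04,.07)):
    for o in obj(p,k,lo,hi):print(k,*o)
E
```

```text
t: 3.4
eef_pos: [0.4267, 0.3236, 0.2869]
ee_rot: [-2.28, 1.57, 0.617]
force: [0.0, 0.1, 0.0]
width: 0.0873
t 3.4 tcp [426.7 323.6 286.9] x [ 0.  0. -1.] y [-0.242 -0.97  -0.   ] jawdeg -104.0 q6 0.31 w 87.3 F [0.  0.1 0. ]
[[-0.242, 0.926, 0.29, 0.505], [-0.97, -0.231, -0.073, 0.303], [-0.0, -0.299, 0.954, 0.446], [0.0, 0.0, 0.0, 1.0]]
lens_mid 0.56 489 453.6 296.9 sz 51.3 10.0 longdir 12.6 zmax 0.09
pedestal_mid 0.65 1088 425.0 144.4 sz 39.9 38.9 longdir -79.8 zmax 0.054
```

View pics/w1.png

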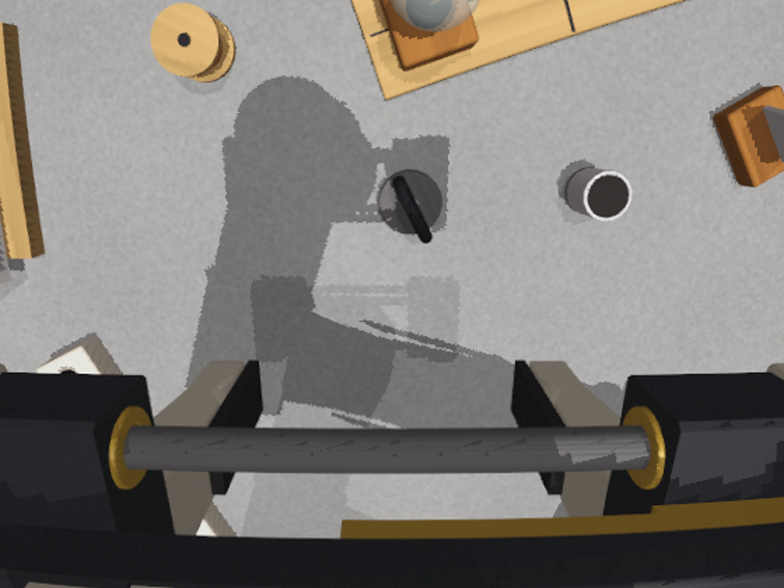

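```bash
python3 -m inch '.3 -1 0 0 0 .25;.3 -1 0 0 0 .25;.3 -1 0 0 0 .25;.3 -1 0 0 0 .25;.3 -1 0 0 0 .25;.3 -1 0 0 0 .25;.3 -1 0 0 0 .25;.3 -1 0 0 0 .25;.3 -1 0 0 0 .25;.3 -1 0 0 0 .25;0 0 0 0 0 0'
cat >> h.py <<'E'
def show(p,things,zb=0):
    for k,lo,hi in things:
        for o in obj(p,k,lo+zb,hi+zb):print(k,*o)
C=np.array([610.5,32.]);
E
python3 - <<'E'
from h import *
tool();p=arm.grab_frame("wrist");save(p,"w2.png",s=1.4);bench(p)
show(p,(("aperture_mid",.04,.1),("lens_mid",.05,.1),("pedestal_mid",.04,.07),("pointer_mid",.01,.06),("mirror_mid",.01,.1)))
E
```

```text
t: 4.92
eef_pos: [0.5159, 0.0248, 0.2864]
ee_rot: [0.652, 1.57, -2.514]
force: [-0.4, -0.3, 0.3]
width: 0.0879
t 4.9 tcp [515.9  24.8 286.4] x [-0. -0. -1.] y [-0.024 -1.     0.   ] jawdeg -91.4 q6 1.12 w 87.9 F [-0.4 -0.3  0.3]
bench 30369 0.012532226122454113 ((609.0319213867188, 52.890380859375), (100.0794906616211, 498.1653137207031), 5.294251441955566)
aperture_mid 0.95 1448 428.0 -156.3 sz 64.7 9.5 longdir -2.5 zmax 0.092
aperture_mid 0.59 100 452.2 -291.9 sz 14.8 10.5 longdir -23.4 zmax 0.05
lens_mid 0.74 1056 452.0 295.3 sz 55.3 10.8 longdir 12.6 zmax 0.089
pedestal_mid 0.93 673 429.1 141.5 sz 39.2 30.3 longdir 64.0 zmax 0.052
pedestal_mid 0.72 1414 630.8 -183.9 sz 99.9 3.2 longdir 5.3 zmax 0.07
pointer_mid 0.83 492 452.4 -290.6 sz 25.8 16.7 longdir -17.7 zmax 0.05
```

View pics/w2.png

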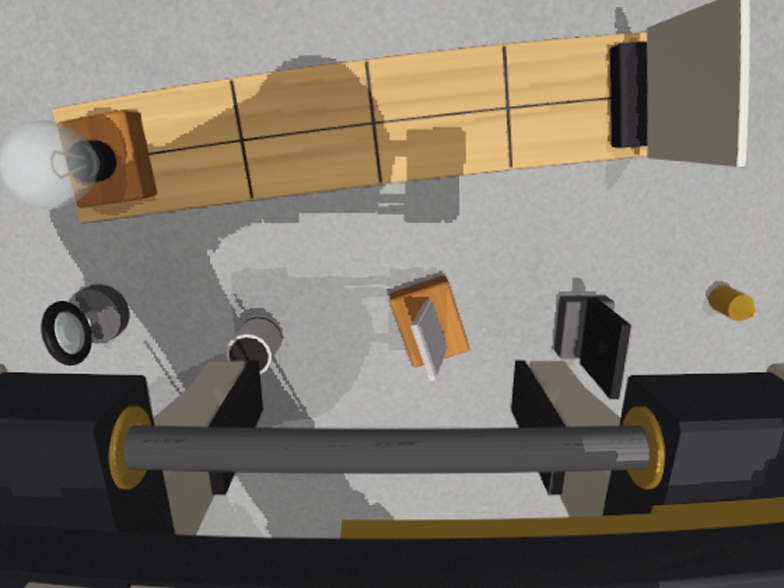

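Shown: bench line crossings at about (243,140), (374,124) and (508,108) in the enlarged view; objects are along the lower half. Deprojecting the crossings.

```bash
python3 - <<'E'
from h import *
p=arm.grab_frame("wrist")
P=[at_z(p,(u/1.4,v/1.4),.012)[:2]*1000 for u,v in((243,140),(374,124),(508,108))]
print(np.round(P,1),np.degrees(np.arctan2(*( -(P[0]-P[2])*[1,-1]))),np.linalg.norm(P[0]-P[2]))
E
```

```text
[[600.2 142.2]
 [609.6  33.2]
 [620.6 -76.5]] 5.323287617315495 219.6265758705377
```

```bash
python3 -m inch '-.42 -.86 0 0 0 0;-.42 -.86 0 0 0 0;-.42 -.86 0 0 0 -.15;-.42 -.86 0 0 0 0;-.42 -.86 0 0 0 0;-.42 -.86 -.5 0 0 0;-.42 -.86 -.9 0 0 0;0 0 -.9 0 0 0;0 0 -.7 0 0 0;0 0 0 0 0 0' .5 20
python3 - <<'E'
from h import *
tool();p=arm.grab_frame("wrist");save(p,"w3.png",s=1.2)
show(p,(("aperture_mid",.075,.1),("pointer_mid",.01,.06)))
E
```

```text
t: 6.52
eef_pos: [0.4265, -0.155, 0.1955]
ee_rot: [0.044, 1.568, -3.134]
force: [0.4, -0.4, -0.3]
width: 0.0437
t 6.5 tcp [ 426.5 -155.   195.5] x [-0.003 -0.    -1.   ] y [-0.036 -0.999  0.   ] jawdeg -92.1 q6 1.45 w 43.7 F [ 0.4 -0.4 -0.3]
aperture_mid 0.89 884 427.7 -156.8 sz 64.4 8.0 longdir -1.4 zmax 0.092
aperture_mid 0.88 373 317.2 -155.4 sz 65.7 8.1 longdir 2.2 zmax 0.092
pointer_mid 0.86 841 450.8 -293.7 sz 25.3 23.1 longdir -34.0 zmax 0.052
pointer_mid 0.66 11902 598.1 -67.1 sz 343.0 58.1 longdir -84.8 zmax 0.051
```

View pics/w3.png

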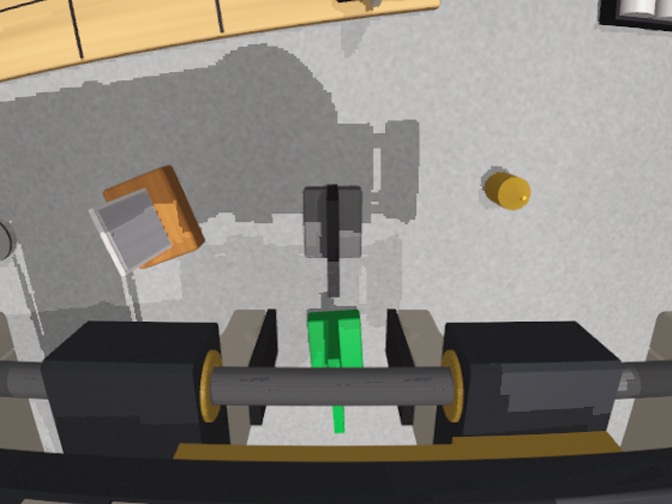

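The black plate sits at (333,222) between the jaw axes; the mirror and pointer are clear. Descending and gripping.

```bash
python3 -m inch '.04 -.06 -.9 0 0 .1;0 0 -.9 0 0 0;0 0 -.9 0 0 0;0 0 -.9 0 0 0;0 0 -.72 0 0 0;0 0 0 0 0 0' && python3 -m inch '0 0 0 0 0 0;0 0 0 0 0 0;0 0 0 0 0 0;0 0 0 0 0 0;0 0 0 0 0 0' 0 25; python3 -c "
from h import *
tool()"
```

```text
t: 7.42
eef_pos: [0.4284, -0.1569, 0.0666]
ee_rot: [0.129, 1.569, -3.041]
force: [-0.6, -0.3, -0.1]
width: 0.0441
t: 8.05
eef_pos: [0.4288, -0.157, 0.0672]
ee_rot: [-2.818, 1.57, 0.295]
force: [-1.1, 2.2, 2.6]
width: 0.0078
t 8.1 tcp [ 428.8 -157.    67.2] x [ 0.  0. -1.] y [-0.028 -1.    -0.   ] jawdeg -91.6 q6 1.46 w 7.8 F [-1.1  2.2  2.6]
```

```bash
python3 -m inch '0 0 .6 0 0 0;0 0 1 0 0 0;0 0 1 0 0 0;0 0 1 0 0 0;0 0 1 0 0 0;0 0 .4 0 0 0;0 0 0 0 0 0' - 25 && python3 -m inch '.52 .9 0 0 0 .12;.52 .9 0 0 0 .12;.52 .9 0 0 0 .12;.52 .9 0 0 0 .12;.52 .9 0 0 0 .13;.52 .9 0 0 0 .13;.52 .9 0 0 0 .13;.52 .9 0 0 0 .13;.52 .9 0 0 0 .13;.52 .9 0 0 0 .13;.52 .9 0 0 0 .12;0 0 0 0 0 0' && python3 -m inch '0 0 0 0 0 0;0 0 0 0 0 0'; python3 -c "
from h import *
tool()
p=arm.grab_frame('side');save(p,'s4.png',(180,80,420,260),3)"
```

```text
t: 8.93
eef_pos: [0.4286, -0.157, 0.2168]
ee_rot: [-2.436, 1.57, 0.677]
force: [-0.4, -0.5, -3.7]
width: 0.0082
t: 10.42
eef_pos: [0.6008, 0.1419, 0.2149]
ee_rot: [0.321, 1.569, -2.726]
force: [1.5, 0.6, -3.3]
width: 0.0078
t: 10.68
eef_pos: [0.5999, 0.1394, 0.2167]
ee_rot: [0.377, 1.57, -2.672]
force: [-0.3, -0.4, -2.1]
width: 0.0079
t 10.7 tcp [599.9 139.4 216.7] x [-0.001 -0.    -1.   ] y [ 0.092 -0.996  0.   ] jawdeg -84.7 q6 1.12 w 7.9 F [-0.3 -0.4 -2.1]
```

View pics/s4.png

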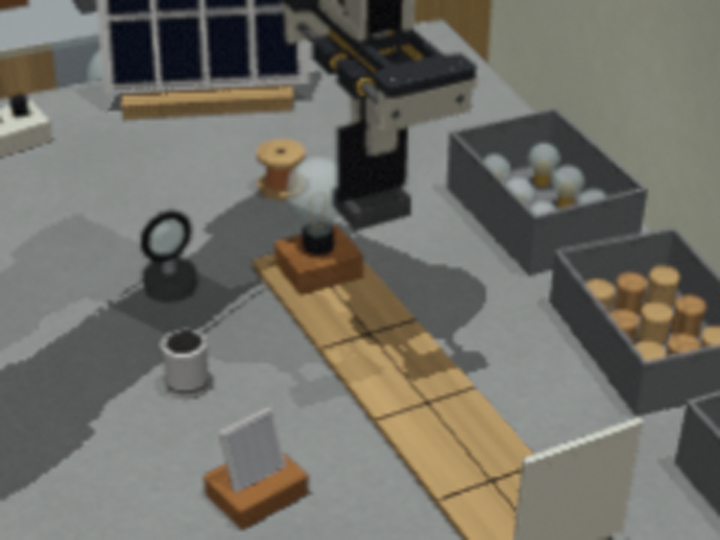

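```bash
python3 -m inch '.03 .08 -.9 0 0 0;0 0 -.9 0 0 0;0 0 -.9 0 0 0;0 0 -.9 0 0 0;0 0 -.6 0 0 0;0 0 -.2 0 0 0;0 0 -.1 0 0 0;0 0 0 0 0 0;0 0 0 0 0 0'; python3 -c "
from h import *
tool()
p=arm.grab_frame('wrist');save(p,'w4.png',s=1.2)"
```

```text
t: 11.85
eef_pos: [0.6016, 0.1425, 0.0828]
ee_rot: [-2.797, 1.57, 0.437]
force: [0.1, 0.2, -2.9]
width: 0.008
t 11.8 tcp [601.6 142.5  82.8] x [ 0.001  0.001 -1.   ] y [ 0.092 -0.996 -0.   ] jawdeg -84.7 q6 1.12 w 8.0 F [ 0.1  0.2 -2.9]
```

View pics/w4.png

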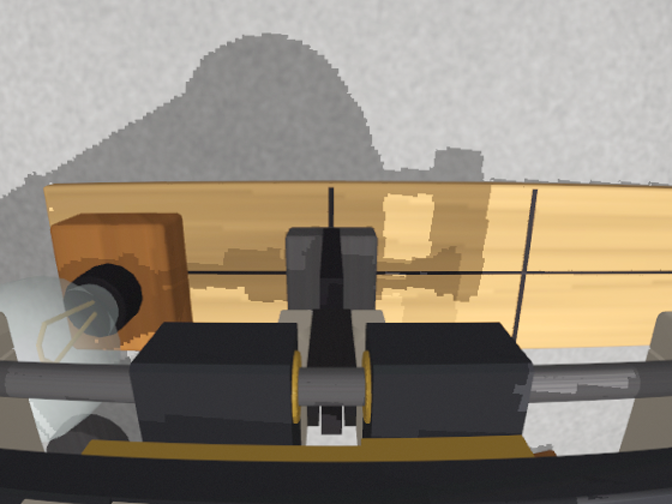

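The cross line at col 331 meets the foot's centre (286–377), and the plate is square. Lowering the last 3 mm or so.

```bash
python3 -m inch '0 0 -.05 0 0 0;0 0 -.05 0 0 0;0 0 -.03 0 0 0;0 0 0 0 0 0;0 0 0 0 0 0'
```

```text
t: 12.52
eef_pos: [0.6013, 0.1425, 0.0792]
ee_rot: [-3.113, 1.57, 0.121]
force: [-4.1, -0.3, 6.5]
width: 0.0076
```

```bash
python3 -m inch '0 0 0 0 0 0;0 0 0 0 0 0;0 0 0 0 0 0;0 0 .5 0 0 0;0 0 1 0 0 0;0 0 1 0 0 0;0 0 1 0 0 0;0 0 1 0 0 0;0 0 0 0 0 0' .25 && python3 -m inch '-.9 .9 0 0 0 .25;-.9 .9 0 0 0 .25;-.9 .9 0 0 0 .25;-.9 .9 0 0 0 .25;-.9 .9 0 0 0 .25;-.5 .7 0 0 0 .2;0 0 0 0 0 0;0 0 0 0 0 0' .5
python3 - <<'E'
from h import *
tool();p=arm.grab_frame("wrist");save(p,"w5.png",s=1)
show(p,(("lens_mid",.05,.1),));print('ap',obj(p,"aperture_mid",.06,.12))
E
```

```text
t: 13.65
eef_pos: [0.6027, 0.1429, 0.2172]
ee_rot: [-2.838, 1.565, 0.397]
force: [-0.9, 0.4, -0.9]
width: 0.0218
t: 14.65
eef_pos: [0.4512, 0.298, 0.2131]
ee_rot: [0.913, 1.571, -2.009]
force: [0.1, -0.6, -0.9]
width: 0.044
t 14.7 tcp [451.2 298.  213.1] x [-0. -0. -1.] y [ 0.217 -0.976  0.   ] jawdeg -77.4 q6 0.84 w 44.0 F [ 0.1 -0.6 -0.9]
lens_mid 0.62 701 453.4 297.1 sz 52.3 9.5 longdir 12.6 zmax 0.09
ap [(0.71, 3418, 599.8, 141.9, 'sz', 64.6, 10.8, 'longdir', 5.0, 'zmax', np.float64(0.105))]
```

View pics/w5.png

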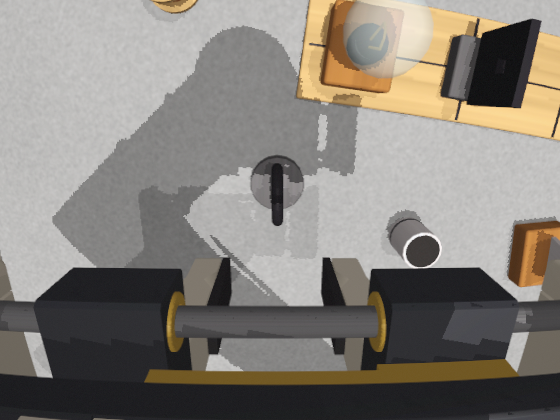

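The plate stands at S1 with yaw 5.0°. The lens (278,185) lines up with the jaw mid-column (278). Grasping.

```bash
python3 -m inch '.06 -.04 -.9 0 0 0;0 0 -.9 0 0 0;0 0 -.9 0 0 0;0 0 -.9 0 0 0;0 0 -.9 0 0 0;0 0 -.83 0 0 0;0 0 0 0 0 0' && python3 -m inch '0 0 0 0 0 0;0 0 0 0 0 0;0 0 0 0 0 0;0 0 0 0 0 0;0 0 0 0 0 0' 0 25; python3 -c "
from h import *
tool()"
```

```text
t: 15.68
eef_pos: [0.4524, 0.2955, 0.0515]
ee_rot: [0.678, 1.567, -2.246]
force: [0.0, -0.1, 0.2]
width: 0.0438
t: 16.3
eef_pos: [0.4531, 0.2974, 0.0536]
ee_rot: [-2.533, 1.57, 0.828]
force: [-0.6, 0.1, 4.3]
width: 0.0101
t 16.3 tcp [453.1 297.4  53.6] x [ 0.     0.001 -1.   ] y [ 0.217 -0.976 -0.   ] jawdeg -77.4 q6 0.85 w 10.1 F [-0.6  0.1  4.3]
```

```bash
python3 -m inch '0 0 .6 0 0 0;0 0 1 0 0 0;0 0 1 0 0 0;0 0 1 0 0 0;0 0 1 0 0 0;0 0 .4 0 0 0;0 0 0 0 0 0' && python3 -m inch '.52 -.88 0 0 0 -.15;.52 -.88 0 0 0 -.15;.52 -.88 0 0 0 -.15;.52 -.88 0 0 0 -.15;.52 -.88 0 0 0 -.15;.52 -.88 0 0 0 -.15;.52 -.88 0 0 0 -.15;.52 -.88 0 0 0 -.15;.52 -.88 0 0 0 -.13;.54 -.9 0 0 0 -.13;0 0 0 0 0 0;0 0 0 0 0 0' && python3 -m inch '0 0 -1 0 0 0;0 0 -1 0 0 0;0 0 -1 0 0 0;0 0 -.9 0 0 0;0 0 -.5 0 0 0;0 0 0 0 0 0;0 0 0 0 0 0' ; python3 -c "
from h import *
tool()
p=arm.grab_frame('wrist');save(p,'w6.png',s=1.2)"
```

```text
t: 17.18
eef_pos: [0.4529, 0.2972, 0.2031]
ee_rot: [-2.039, 1.57, 1.321]
force: [-0.2, 0.2, -2.9]
width: 0.0098
t: 18.68
eef_pos: [0.6087, 0.0325, 0.2015]
ee_rot: [0.093, 1.568, -2.957]
force: [0.5, 0.1, -1.9]
width: 0.0098
t: 19.55
eef_pos: [0.6103, 0.033, 0.0722]
ee_rot: [-3.07, 1.569, 0.164]
force: [-0.1, -0.6, -1.1]
width: 0.01
t 19.6 tcp [610.3  33.   72.2] x [ 0.002  0.    -1.   ] y [ 0.092 -0.996 -0.   ] jawdeg -84.7 q6 1.29 w 10.0 F [-0.1 -0.6 -1.1]
```

View pics/w6.png

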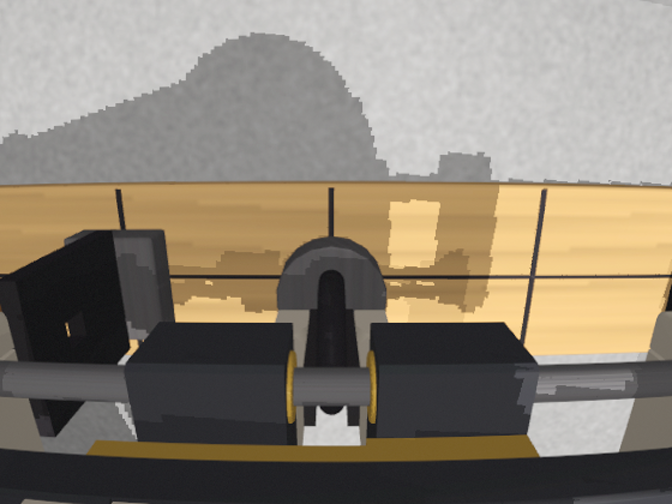

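Lens foot (277–386, centre 331) is on the cross line at col 331. Lowering and releasing.

```bash
python3 -m inch '0 0 -.08 0 0 0;0 0 -.06 0 0 0;0 0 -.06 0 0 0;0 0 -.03 0 0 0;0 0 0 0 0 0;0 0 0 0 0 0'
```

```text
t: 20.35
eef_pos: [0.6097, 0.0325, 0.0657]
ee_rot: [2.916, 1.57, -0.134]
force: [-3.9, 0.9, 10.1]
width: 0.0097
```

```bash
python3 -m inch '0 0 0 0 0 0;0 0 0 0 0 0;0 0 0 0 0 0;0 0 .5 0 0 0;0 0 1 0 0 0;0 0 1 0 0 0;0 0 1 0 0 0;0 0 1 0 0 0;0 0 0 0 0 0' .25 && python3 -m inch '-.6 .35 0 0 0 -1;-.6 .35 0 0 0 -1;-.6 .35 0 0 0 -1;-.6 .35 0 0 0 -1;-.6 .35 0 0 0 -1;-.6 .35 0 0 0 -1;-.6 .35 0 0 0 -1;-.6 .35 0 0 0 -1;-.6 .35 0 0 0 -1;-.6 .35 0 0 0 -1;-.2 .15 0 0 0 -1;0 0 0 0 0 -1' .8 && python3 -m inch '0 0 0 0 0 -1;0 0 0 0 0 -1;0 0 0 0 0 -1;0 0 0 0 0 -1;0 0 0 0 0 -1;0 0 0 0 0 -1;0 0 0 0 0 0;0 0 0 0 0 0'
python3 - <<'E'
from h import *
tool();p=arm.grab_frame("wrist");save(p,"w7.png",s=1)
show(p,(("pedestal_mid",.045,.06),("mirror_mid",.01,.1),("lens_mid",.06,.11),))
p=arm.grab_frame("top")
show(p,(("pedestal_mid",.045,.07),("lens_mid",.062,.11),("aperture_mid",.052,.11)))
E
```

```text
t: 21.48
eef_pos: [0.6112, 0.0328, 0.2033]
ee_rot: [-3.002, 1.565, 0.232]
force: [-0.7, 0.9, 0.1]
width: 0.0217
t: 22.98
eef_pos: [0.4229, 0.1422, 0.1995]
ee_rot: [-0.876, 1.571, 1.308]
force: [0.6, -1.1, 0.5]
width: 0.0702
t: 23.98
eef_pos: [0.4234, 0.142, 0.1993]
ee_rot: [1.577, 1.571, -3.042]
force: [0.6, -0.2, 0.5]
width: 0.0704
t 24.0 tcp [423.4 142.  199.3] x [-0. -0. -1.] y [-0.996 -0.093  0.   ] jawdeg -174.6 q6 -0.67 w 70.4 F [ 0.6 -0.2  0.5]
pedestal_mid 0.5 269 599.2 137.7 sz 64.6 8.1 longdir -1.6 zmax 0.06
mirror_mid 0.77 3944 436.1 -7.7 sz 70.6 45.0 longdir 16.9 zmax 0.079
lens_mid 0.96 1344 605.6 31.6 sz 51.7 10.5 longdir 5.3 zmax 0.102
aperture_mid 0.92 162 318.1 -153.7 sz 64.4 9.5 longdir 2.2 zmax 0.096
aperture_mid 0.74 135 599.0 141.7 sz 63.7 8.2 longdir 5.1 zmax 0.107
```

View pics/w7.png

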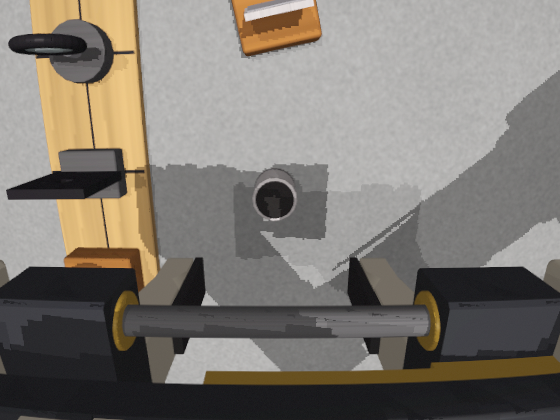

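```bash
python3 - <<'E'
from h import *
p=arm.grab_frame("wrist")
print(at_z(p,(274,200),.05)*1000)
c=cloud(p);c=c[(abs(c[:,2]-.05)<.003)&(np.hypot(c[:,0]-.424,c[:,1]-.142)<.04)]
(print(len(c),cv2.minEnclosingCircle((c[:,:2]*1000).astype(np.float32))))
for d in arm.place_of(p,"pedestal_mid")[:2]: print(d["confidence"],at_z(p,np.array(d["position"])*[560,420],.025)*1000)
for d in arm.place_of(p,"lens_mid")[:2]: print('lens',d["confidence"],at_z(p,np.array(d["position"])*[560,420],.056)*1000)
# lens ring top & foot
c=cloud(p);m=(np.hypot(c[:,0]-.61,c[:,1]-.032)<.045)
f=c[m&(abs(c[:,2]-.032)<.003)];print('lens foot',len(f),cv2.minEnclosingCircle((f[:,:2]*1000).astype(np.float32)))
r=c[m&(c[:,2]>.085)];print('ring',np.percentile(r[:,0],[1,50,99]),np.percentile(r[:,1],[1,50,99]))
p=arm.grab_frame("top");c=cloud(p);m=(np.hypot(c[:,0]-.61,c[:,1]-.032)<.045)
f=c[m&(abs(c[:,2]-.034)<.005)];print('top foot',len(f),cv2.minEnclosingCircle((f[:,:2]*1000).astype(np.float32)))
E
```

```text
[424.43498647 144.82241801  50.        ]
1524 ((424.560302734375, 143.9949951171875), 19.904829025268555)
0.85 [424.43747292 142.4126873   25.        ]
lens 0.57 [604.88593155  31.29394156  56.        ]
lens foot 2187 ((607.6434326171875, 31.785354614257812), 27.33604621887207)
ring [0.58335738 0.5996306  0.62743196] [0.02561729 0.03177399 0.03774301]
top foot 250 ((607.5806274414062, 31.717313766479492), 26.96819305419922)
```

Pedestal at (274,200) is directly between the jaws; its measured radius of 19.9 mm matches. Descending.

```bash
python3 -m inch '.04 .06 -1 0 0 0;0 0 -1 0 0 0;0 0 -1 0 0 0;0 0 -1 0 0 0;0 0 -1 0 0 0;0 0 -.7 0 0 0;0 0 -.27 0 0 0;0 0 0 0 0 0' && python3 -m inch '0 0 0 0 0 0;0 0 0 0 0 0;0 0 0 0 0 0;0 0 0 0 0 0;0 0 0 0 0 0' 0 25; python3 -c "
from h import *
tool()"
```

```text
t: 25.58
eef_pos: [0.4247, 0.1438, 0.0201]
ee_rot: [2.373, 1.57, -2.248]
force: [0.7, 0.6, -0.1]
width: 0.0702
t: 26.2
eef_pos: [0.4249, 0.144, 0.0205]
ee_rot: [-1.017, 1.57, 0.645]
force: [-1.3, -0.2, 6.1]
width: 0.0395
t 26.2 tcp [424.9 144.   20.5] x [ 0.  0. -1.] y [-0.996 -0.092 -0.   ] jawdeg -174.7 q6 -0.68 w 39.5 F [-1.3 -0.2  6.1]
```

```bash
python3 -m inch '0 0 .6 0 0 0;0 0 1 0 0 0;0 0 1 0 0 0;0 0 1 0 0 0;0 0 .73 0 0 0;0 0 0 0 0 0' && python3 -m inch '.8 -.92 0 0 0 0;.8 -.92 0 0 0 0;.8 -.92 0 0 0 0;.8 -.92 0 0 0 0;.83 -.92 0 0 0 0;.83 -.92 0 0 0 0;.83 -.92 0 0 0 0;.83 -.92 0 0 0 0;0 0 0 0 0 0;0 0 0 0 0 0' && python3 -m inch '0 0 -1 0 0 0;0 0 -1 0 0 0;0 0 -1 0 0 0;0 0 -.6 0 0 0;0 0 -.15 0 0 0;0 0 0 0 0 0;0 0 0 0 0 0'; python3 -c "
from h import *
tool()
p=arm.grab_frame('wrist');save(p,'w8.png',s=1)"
```

```text
t: 26.95
eef_pos: [0.4254, 0.1444, 0.1512]
ee_rot: [-0.915, 1.568, 0.747]
force: [-0.5, -0.3, -1.4]
width: 0.0395
t: 28.2
eef_pos: [0.6193, -0.077, 0.1483]
ee_rot: [1.476, 1.568, 3.138]
force: [-0.8, 0.0, -2.0]
width: 0.0399
t: 29.08
eef_pos: [0.6211, -0.0768, 0.0387]
ee_rot: [-1.557, 1.569, 0.106]
force: [0.1, 0.1, -1.2]
width: 0.0392
t 29.1 tcp [621.1 -76.8  38.7] x [ 0.002  0.    -1.   ] y [-0.996 -0.092 -0.002] jawdeg -174.7 q6 -0.10 w 39.2 F [ 0.1  0.1 -1.2]
```

View pics/w8.png

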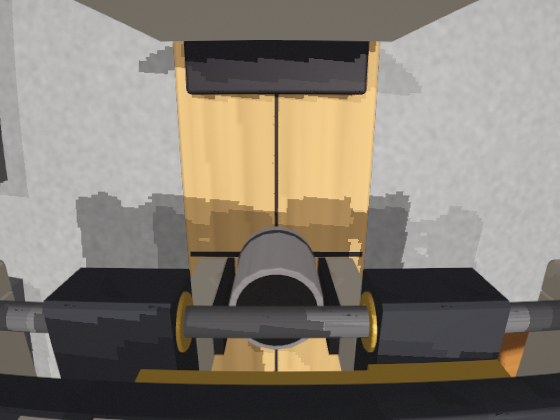

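The pedestal (col 276) is on the middle line (col 276), and the camera is clear of the screen. Lowering, releasing, and then going to the pointer.

```bash
python3 -m inch '0 0 -.07 0 0 0;0 0 -.06 0 0 0;0 0 -.05 0 0 0;0 0 -.04 0 0 0;0 0 0 0 0 0;0 0 0 0 0 0' && python3 -m inch '0 0 0 0 0 0;0 0 0 0 0 0;0 0 0 0 0 0;0 0 .5 0 0 0;0 0 1 0 0 0;0 0 1 0 0 0;0 0 1 0 0 0;0 0 1 0 0 0;0 0 1 0 0 0;0 0 0 0 0 0' .75
python3 - <<'E'
from h import *
tool()
for n in("wrist","top"):
    p=arm.grab_frame(n);c=cloud(p)
    def circ(x,y,z,r,dz=.004):
        f=c[(np.hypot(c[:,0]-x,c[:,1]-y)<r)&(abs(c[:,2]-z)<dz)]
        return len(f) and (len(f),np.round(cv2.minEnclosingCircle((f[:,:2]*1000).astype(np.float32))[0],1),f[:,2].mean())
    print(n,'ped',circ(.6204,-.0769,.062,.03),'lensfoot',circ(.609,.032,.032,.04))
    if n=='wrist': save(p,"w9.png")
E
```

```text
t: 29.88
eef_pos: [0.6203, -0.077, 0.0326]
ee_rot: [-2.176, 1.57, -0.513]
force: [-6.1, 1.9, 12.4]
width: 0.0397
t: 31.12
eef_pos: [0.622, -0.077, 0.2]
ee_rot: [-1.617, 1.565, 0.046]
force: [0.5, 0.0, -0.8]
width: 0.0656
t 31.1 tcp [622. -77. 200.] x [ 0.006  0.    -1.   ] y [-0.996 -0.092 -0.006] jawdeg -174.7 q6 -0.10 w 65.6 F [ 0.5  0.  -0.8]
wrist ped (1642, array([620.3, -77.1]), np.float64(0.0626292323145344)) lensfoot (1289, array([608.1,  30.1]), np.float64(0.03227028265429357))
top ped (22, array([621.5, -74.6]), np.float64(0.061753185943923296)) lensfoot (211, array([607.5,  31.5]), np.float64(0.03265693894834414))
```

```bash
python3 -m inch '-.71 -.9 0 0 0 0;-.71 -.9 0 0 0 0;-.71 -.9 0 0 0 0;-.71 -.9 0 0 0 0;-.71 -.9 0 0 0 0;-.71 -.9 0 0 0 0;-.71 -.9 0 0 0 0;-.71 -.9 0 0 0 0;0 0 0 0 0 0;0 0 0 0 0 0' .75
python3 - <<'E'
from h import *
tool()
p=arm.grab_frame("wrist");save(p,"w9.png",s=1)
for d in arm.place_of(p,"pointer_mid")[:2]: print(d["confidence"],np.array(d["position"])*[560,420],at_z(p,np.array(d["position"])*[560,420],.025)*1000)
c=cloud(p);c=c[(np.hypot(c[:,0]-.451,c[:,1]+.2925)<.03)]
for lo,hi in((.034,.06),(.04,.06),(.046,.06)):
    f=c[(c[:,2]>lo)&(c[:,2]<hi)];print(lo,len(f),cv2.minEnclosingCircle((f[:,:2]*1000).astype(np.float32)))
E
```

```text
t: 32.48
eef_pos: [0.4497, -0.2929, 0.1955]
ee_rot: [1.134, 1.57, 2.795]
force: [-0.2, 0.8, 0.6]
width: 0.0658
t 32.5 tcp [ 449.7 -292.9  195.5] x [-0.001  0.    -1.   ] y [-0.996 -0.091  0.001] jawdeg -174.8 q6 0.30 w 65.8 F [-0.2  0.8  0.6]
0.66 [275.688 189.714] [ 449.37447979 -294.25563114   25.        ]
0.034 516 ((450.6395263671875, -295.97393798828125), 12.287385940551758)
0.04 245 ((450.1432800292969, -295.85455322265625), 8.557046890258789)
0.046 71 ((450.82421875, -295.4502868652344), 4.672353744506836)
```

View pics/w9.png

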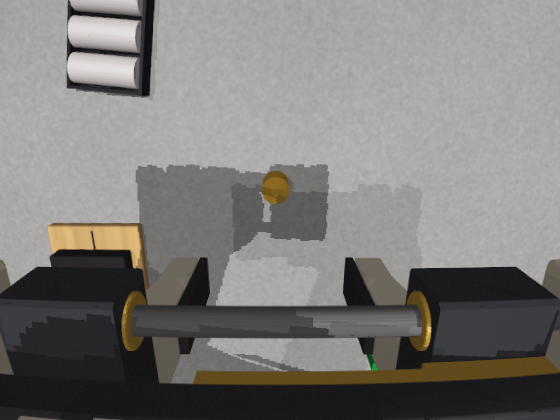

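The figure at (275,188) is on the jaw centre column; the green decoy is well away. Descending to TCP z ≈ 6 mm.

```bash
python3 -m inch '.02 -.06 -1 0 0 0;0 0 -1 0 0 0;0 0 -1 0 0 0;0 0 -1 0 0 0;0 0 -1 0 0 0;0 0 -.9 0 0 0;0 0 -.4 0 0 0;0 0 0 0 0 0;0 0 0 0 0 0' && python3 -m inch '0 0 0 0 0 0;0 0 0 0 0 0;0 0 0 0 0 0;0 0 0 0 0 0;0 0 0 0 0 0' 0 20; python3 - <<'E'
from h import *
tool();p=arm.grab_frame("wrist");save(p,"w10.png",s=1)
for d in arm.place_of(p,"pointer_mid")[:2]: print(d["confidence"],np.array(d["position"])*[560,420],at_z(p,np.array(d["position"])*[560,420],.025)*1000)
for n in ("side","top"):
    p=arm.grab_frame(n)
    for d in arm.place_of(p,"pointer_mid")[:2]: print(n,d["confidence"],at_z(p,np.array(d["position"])*[560,420],.025)*1000)
E
```

```text
t: 33.7
eef_pos: [0.4515, -0.2948, 0.0079]
ee_rot: [-2.008, 1.569, -0.345]
force: [-0.2, -0.2, -0.2]
width: 0.066
t: 34.33
eef_pos: [0.4505, -0.2948, 0.007]
ee_rot: [2.452, 1.571, -2.169]
force: [0.7, 0.4, 1.6]
width: 0.0257
t 34.3 tcp [ 450.5 -294.8    7. ] x [-0. -0. -1.] y [-0.996 -0.091  0.   ] jawdeg -174.8 q6 0.31 w 25.7 F [0.7 0.4 1.6]
0.56 [279.888 297.192] [ 447.90270961 -294.06082164   25.        ]
side 0.51 [ 456.61109512 -288.51481967   25.        ]
top 0.2 [438.68759609 -15.83611156  25.        ]
```

```bash
python3 -m inch '0 0 .6 0 0 0;0 0 1 0 0 0;0 0 1 0 0 0;0 0 1 0 0 0;0 0 1 0 0 0;0 0 .9 0 0 0;0 0 0 0 0 0' && python3 -m inch '.7 .9 0 0 0 0;.7 .9 0 0 0 0;.7 .9 0 0 0 0;.7 .9 0 0 0 0;.7 .9 0 0 0 0;.7 .9 0 0 0 0;.7 .92 0 0 0 0;.75 .92 0 0 0 0;0 0 0 0 0 0;0 0 0 0 0 0' && python3 -m inch '0 0 -1 0 0 0;0 0 -1 0 0 0;0 0 -.8 0 0 0;0 0 -.4 0 0 0;0 0 0 0 0 0;0 0 0 0 0 0;0 0 0 0 0 0'; python3 -c "
from h import *
tool()
p=arm.grab_frame('wrist');save(p,'w10.png',s=1)"
```

```text
t: 35.5
eef_pos: [0.4517, -0.2951, 0.1739]
ee_rot: [-1.936, 1.567, -0.274]
force: [0.1, 0.2, -1.6]
width: 0.0257
t: 36.75
eef_pos: [0.6192, -0.0776, 0.1706]
ee_rot: [1.511, 1.569, -3.109]
force: [-0.0, -1.0, -1.5]
width: 0.0255
t: 37.62
eef_pos: [0.6207, -0.0775, 0.0771]
ee_rot: [-1.557, 1.569, 0.105]
force: [0.4, 0.2, -1.5]
width: 0.0255
t 37.6 tcp [620.7 -77.5  77.1] x [ 0.002  0.    -1.   ] y [-0.996 -0.092 -0.002] jawdeg -174.7 q6 -0.10 w 25.5 F [ 0.4  0.2 -1.5]
```

View pics/w10.png

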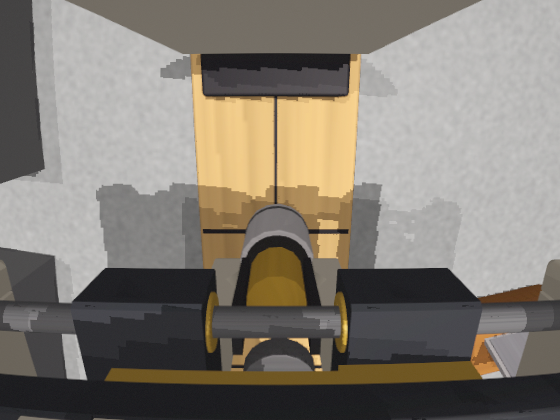

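The figure (col 276) is centred over the pedestal. Lowering gently.

```bash
python3 -m inch '0 0 -.1 0 0 0;0 0 -.06 0 0 0;0 0 -.05 0 0 0;0 0 -.04 0 0 0;0 0 0 0 0 0;0 0 0 0 0 0'
```

```text
t: 38.42
eef_pos: [0.6201, -0.0776, 0.069]
ee_rot: [-2.362, 1.571, -0.699]
force: [-1.9, -0.2, 5.7]
width: 0.0256
```

```bash
python3 -m inch '0 0 0 0 0 0;0 0 0 0 0 0;0 0 0 0 0 0;0 0 .4 0 0 0;0 0 .8 0 0 0;0 0 1 0 0 0;0 0 1 0 0 0;0 0 1 0 0 0;0 0 1 0 0 0;0 0 .5 0 0 0;0 0 0 0 0 0' .55 && python3 -m inch '-.7 .5 0 0 0 1;-.7 .5 0 0 0 1;-.7 .5 0 0 0 1;-.7 .5 0 0 0 1;-.2 .5 0 0 0 1;0 .5 0 0 0 1;0 .5 0 0 0 1;0 .3 0 0 0 1;0 0 0 0 0 1;0 0 0 0 0 1;0 0 0 0 0 1;0 0 0 0 0 1' && python3 -m inch '0 0 0 0 0 1;0 0 0 0 0 1;0 0 0 0 0 1;0 0 0 0 0 1;0 0 0 0 0 1;0 0 0 0 0 1;0 0 0 0 0 0;0 0 0 0 0 0'
python3 - <<'E'
from h import *
tool()
p=arm.grab_frame("wrist");save(p,"w11.png",s=1.4);c=cloud(p);bench(p)
B=Ro.from_euler('z',5.3,degrees=True).as_matrix()[:2,:2]
def circ(nm,x,y,lo,hi,r,t):
    f=c[(np.hypot(c[:,0]-x,c[:,1]-y)<r)&(c[:,2]>lo)&(c[:,2]<hi)]
    q,R=cv2.minEnclosingCircle((f[:,:2]*1000).astype(np.float32));print(nm,len(f),np.round(q,1),'r%.1f'%R,'err bench x,y',np.round(B.T@(np.array(q)-t),1))
circ('lens foot',.608,.032,.029,.036,.04,[610.2,32.7])
circ('ped top',.6203,-.077,.058,.066,.03,[620.4,-76.9])
circ('fig',.6203,-.077,.094,.12,.03,[620.4,-76.9])
for k,lo in(("aperture_mid",.06),("lens_mid",.06),("mirror_mid",.01),("spool_mid",.03)):
    print(k,[o for o in obj(p,k,lo,.12)])
E
```

```text
t: 39.8
eef_pos: [0.6204, -0.0775, 0.2406]
ee_rot: [-1.47, 1.569, 0.192]
force: [0.1, 0.1, -0.1]
width: 0.0481
t: 41.3
eef_pos: [0.5293, 0.0363, 0.2378]
ee_rot: [0.682, 1.568, -2.889]
force: [-0.9, 0.3, -0.6]
width: 0.0485
t: 42.3
eef_pos: [0.5297, 0.0363, 0.2387]
ee_rot: [0.219, 1.57, -2.833]
force: [-0.1, 0.1, 0.4]
width: 0.0484
t 42.3 tcp [529.7  36.3 238.7] x [-0.001 -0.    -1.   ] y [ 0.089 -0.996  0.   ] jawdeg -84.9 q6 1.22 w 48.4 F [-0.1  0.1  0.4]
bench 29262 0.012504049519009904 ((609.184326171875, 51.84413146972656), (99.89208984375, 500.6610107421875), 5.198887825012207)
lens foot 1652 [608.   31.8] r27.1 err bench x,y [-2.3 -0.7]
ped top 719 [619.7 -76. ] r20.1 err bench x,y [-0.6  0.9]
fig 742 [620.  -78.2] r13.2 err bench x,y [-0.5 -1.2]
aperture_mid [(0.78, 1964, 599.9, 141.2, 'sz', 64.1, 9.3, 'longdir', 5.2, 'zmax', np.float64(0.106))]
lens_mid [(0.68, 764, 608.8, 31.8, 'sz', 51.5, 10.0, 'longdir', 5.4, 'zmax', np.float64(0.102))]
mirror_mid [(0.8, 2729, 438.3, -12.4, 'sz', 70.5, 55.1, 'longdir', 17.2, 'zmax', np.float64(0.079))]
spool_mid []
```

View pics/w11.png

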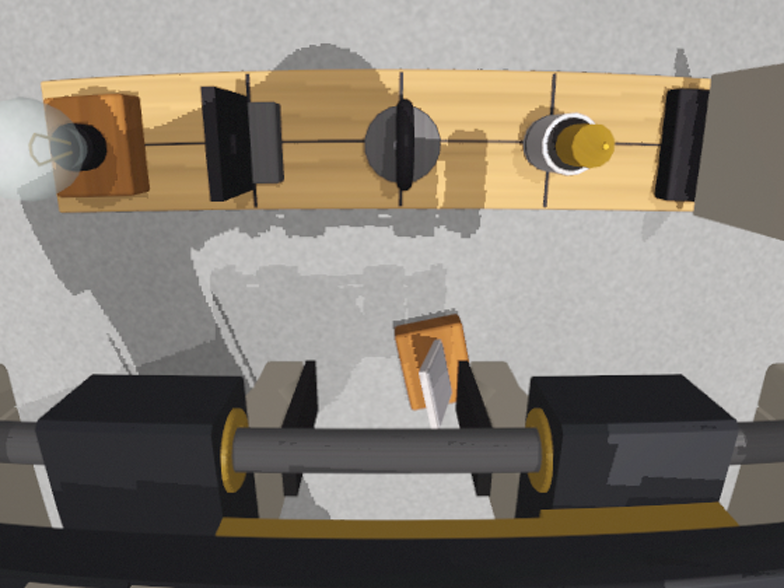

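All four pieces stand as asked, and every error is 2.3 mm or less. Mirror unmoved. Handing in.

```bash
python3 -c "
from h import *
print(obj(arm.grab_frame('top'),'spool_mid',.03,.06));print(arm.job_done())"
```

```text
[(0.74, 208, 624.4, 435.1, 'sz', 50.5, 34.7, 'longdir', -66.4, 'zmax', np.float64(0.052))]
the job is handed in; nothing more can be done
None
```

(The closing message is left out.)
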